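Switch on the inspection lamp and stand it in the green planter

ROBOT

A 7-joint arm with a two-finger parallel gripper is mounted at the origin on the work surface. World frame = base frame: x ahead of the robot, y to its left, z up, the work surface at z = 0. Lengths are in mm, angles in rad, forces in N, time in s.
With the tool pointing down it reaches from about 425 to 875 mm from the base axis. Payload 8.4 kg.
Tool frame: the origin (TCP) lies midway between the tips of the shut fingers; the grasp point (between the pads) lies 19 mm behind it; z points along the fingers, x is the direction in which the jaws open and shut, and the axes are right-handed (so a half turn about z gives the same grasp; the last joint's range is limited). The gripper opens to 85 mm and grips with 20 to 120 N. Pads are 22 mm wide; open, the fingers measure 114 mm over their backs; the gripper's body (76 mm by 85 mm) begins 54 mm behind the grasp point. The pads swing forward as they close: fully open they stand 13 mm farther back than shut.
Start: joints at [1.075, 0.333, 0.04, 1.465, -0.013, 1.343, -0.059], TCP at [251.18, -599.477, 231.308] pointing down, gripper open.
Joint ranges: [-2.58, 2.58], [-0.38, 2.09], [-1.3, 1.39], [0.25, 2.4], [-1.5, 4.64], [0.08, 2.09], [-2.65, 2.65]. Speed limits (rad/s): [2.22, 2.22, 2.79, 2.79, 3.14, 3.14, 3.14].

INTERFACE

Orientations are given as a unit quaternion [x, y, z, w].
In Python, from workcell import * gives the robot as it stands.
- The arm moves only by the tool arm_command, never from a script. Its argument "motion" is a list that holds one entry, the list of rows, each a list of 4 numbers: the shift along the tool's x, y, z in m, then the turn about the tool's z in rad. In form: [[[dx, dy, dz, roll], ...]]. A call has 1 to 8 rows; each row shifts and turns the commanded pose from where the row before left it, along the tool's axes as they then stand; what a row does not reach is not made up. A row lasts 1/10 s, in which the tool goes at most 50 mm and 8.59 degrees, less where a joint would pass 70% of its speed; a pose out of reach is approached as far as the arm can. A call is refused whole if a number of a shift passes 0.05 or a number of a turn 0.15, either way. A call with a gripper value outside its range is refused whole. "fingers" is the finger opening in m, from 0 to 0.0854, set as the call begins (left out, the last holds). The fingers move at their own pace and stop on an object; "squeeze" is the grip in N (left out, the last holds). Time passes only in rows, so rows that do not move let the fingers close. It gives the time, the measured TCP pose, the force and the opening at its end, in the units of the state.
- read_state(): the state, without advancing time (a new reading comes with each control period).
- snapshot(name): name is "side" or "top" or "wrist"; returns a dict with "frame" (384x512x3 uint8, red, green, blue), "range_z" (384x512 float32, mm along the optical axis (not along the pixel's ray), 0 where there is no reading), "mtx" (3x3 intrinsics, pixels), "eye" and "orientation" of the camera in the world; the wrist camera has in their place "tool_from_camera" (4x4, takes a point from camera to tool coordinates, whose origin is the TCP and whose axes are the tool frame's). Camera axes: x right, y up, looking along -z (the intrinsics and any distortion apply to the point x, -y, -z); pixel columns grow to the right and rows downward; lengths in mm; the calibration is good to about 2 mm. A picture is of the moment at which its call begins: read the wrist's pose just before it.
- job_done(): hands the job in, once; it reports no verdict.
The state is a dict: "clock": time; "joint_pos": joint angles; "dq": joint speeds; "effort": joint torques, N m; "eef_pos": TCP position; "tool_rot": TCP orientation; "force": force on the tool from outside, world axes, zero at the start; "moment": the same for the moment, N m; "finger_gap": finger opening in mm.
Only numpy, scipy, OpenCV 4.12 (cv2) and the standard library are available. Lean on these libraries where they do the work, as an engineer would, in place of code of your own. Each camera call takes 0.05 s, during which the arm holds its last target.

TASK

Ready the sage-green planter for its crack check: stand the lamp that lies on the bench upright on the bench and let go of it, slide the yellow child lock on its top fully aside, then press the red button it was covering all the way in. Leaving the lock open, take the lamp again and set it down gently, upright, on the floor of the sage-green planter. Keep both planters upright, and do not disturb the lilac planter, the little teal pot or the tape roll.

Things in the scene. Friction and masses are not known exactly. Their poses are not given: they have to be found in the camera images.
- lamp: Loose inspection lamp, 0.5 kg, a box 60 (x) x 56 (y) x 100 mm (z): orange base (36 mm, heavier), white diffuser, black cap (16 mm); flat sides, grip anywhere. Origin: centre of its flat foot; z runs from foot to switch end. Starts lying on its -x face (x up, origin 30 mm above the bench), switch end pointing forward to forward-left. It shows no light when on.
- button_top (a point): Centre of the top of the red round push button, 16 mm across, on the lamp's top end at lamp x = +16 mm, y = 0; it stands 6 mm proud of the cap (lamp z = 106 mm). It is pressed along lamp -z; the yellow lock covers it wholly until slid aside.
- button (a joint): Travel of the red button in m: 0 out, 0.004 fully in. Springs back when let go; starts to move at about 1.4 N, fully in at 4.5 N.
- lock_ridge (a point): Centre of the top of the yellow lock's thumb ridge (lamp z = 122 mm; x = +16 mm locked, -10 mm open). Lock plate: 20 (lamp x) x 28 mm (lamp y), top at lamp z = 111 mm; ridge across its middle, 8 mm thick along lamp x, 24 mm wide, 11 mm high; push or pinch it. Locked, the plate covers the button; open, its edge is 16 mm from the button's centre.
- lock (a joint): Travel of the yellow lock in m along the lamp's -x: 0 locked, 0.026 fully aside (starts at 0 to 0.002). Light friction, about 0.6 N, stays where it is left; a gentle push does not tip or shift the standing lamp.
- pot_green: Loose glazed planter to be checked, 0.9 kg: sage-green belly, cream band, tan flared rim and inside; round, 105 mm tall, 164 mm across. Origin: centre of its underside, z up. Flat inner floor 8 mm above that, about 110 mm across; the neck, 85 mm up, is 140 mm wide inside. Left or right of the lamp: the two planters swap sides.
- pot_lilac: Loose bystander planter, 0.9 kg: fluted lilac side, dark brown rim and inside, straight-sided, 105 mm tall, 166 mm across. Origin: centre of its underside, z up.
- mini_pot: Loose bystander: little teal glazed pot, 78 mm across, 58 mm tall. Origin: centre of its underside.
- tape_roll: Loose bystander: tan roll of packing tape lying flat, 96 mm across, 45 mm tall. Origin: centre of its underside.
Mind the look-alikes: they are no part of the job. What is shaped like the pot_green but purple is not meant.

How it is judged (in metres and radians):
On the way, in this order (a step that is already met when the one before it is completed fails the run):
1. the lamp stands upright on the bench, let go (angle between lamp's own z axis and vertical below 0.1 rad and height (world z) of lamp below 0.006 m and contact force between the fingers and lamp below 0.2 N and linear speed of lamp below 0.02 m/s), for 0.2 s.
2. the yellow lock is slid aside, the lamp still standing on the bench (value of joint lock above 0.02 m and angle between lamp's own z axis and vertical below 0.1 rad and height (world z) of lamp below 0.006 m), for 0.1 s.
3. the red button is pressed in, the lamp still standing on the bench with its lock open (all of step 2 and value of joint button above 0.003 m), for 0.05 s.
At the end, for the whole second after the job is handed in: The lamp stands at rest, upright within 0.1 rad, on the floor of the sage-green planter (foot within 6 mm of the floor, within 40 mm of its centre), lock open (over 18 mm), button out; both planters upright within 0.1 rad (horizontal distance between lamp and pot_green below 0.04 m and z of lamp in the frame of pot_green between 0.003 and 0.014 m and angle between each of lamp, pot_green, pot_lilac's own z axis and vertical below 0.1 rad and value of joint lock above 0.018 m and value of joint button below 0.0015 m and linear speed of each of lamp, pot_green below 0.02 m/s); the robot touches nothing.
It fails at once if a bystander (lilac planter, teal pot, tape roll) is moved over 30 mm (distance of any of pot_lilac, mini_pot, tape_roll from where it was at the start of the episode above 0.03 m).
It fails at once if the sage-green planter is tipped over 0.35 rad (angle between pot_green's own z axis and vertical above 0.35 rad).
It fails at once if the lamp is rammed into the sage-green planter (over 80 N between them) (contact force between lamp and pot_green above 80 N).
It fails at once if the lamp is let fall into the sage-green planter (from more than about 10 mm) (horizontal distance between lamp and pot_green below 0.08 m and contact force between the fingers and lamp below 0.05 N and linear speed of lamp above 0.45 m/s).
It also fails if it takes over 64 s, if anything falls off the work surface, if the arm or the gripper's body presses on something with over 40 N, if the wrist force passes 120 N, or if a joint passes its speed limit or range.

## Working session

There is one attempt and no reset: what is moved stays moved. The work goes in short steps, Python scripts to look and compute and a tool call to move; the robot and the scene stay as the last step left them, time stands still between calls to the robot, and variables do not carry over. Pictures are saved under pics/ and viewed, and the job is handed in when it is done.

Besides the shell and the picture viewer there is one more tool, called after "Request:" by a JSON object that holds its "fn" and its "kwargs", one argument or row to a line. arm_command: Moves the arm, as the interface text tells. Its arguments: {"type":"object","properties":{"motion":{"type":"array","items":{"type":"array","items":{"type":"array","items":{"type":"number"}}}},"fingers":{"type":"number"},"squeeze":{"type":"number"}},"required":["motion"]}

```bash
ls; mkdir -p pics; python3 - <<'E'
from workcell import *
import cv2,numpy as np
s=read_state(); print(s)
for n in("side","top","wrist"):
    d=snapshot(n); cv2.imwrite(f"pics/{n}0.png",d["frame"][:,:,::-1]); np.savez(f"{n}0.npz",**d)
    print(n,{k:(v if k not in("frame","range_z") else v.shape) for k,v in d.items()})
E
```

```text
pics
{'clock': 0.0, 'joint_pos': array([ 1.07482191,  0.33392929,  0.03986855,  1.46627571, -0.0133875 ,
        1.3433173 , -0.05848789]), 'dq': array([-1.77911153e-03,  1.12515736e-03, -1.33290837e-04,  1.18864048e-03,
        9.52213545e-06,  1.38417218e-03, -7.72701543e-05]), 'effort': array([-3.13695127e-04, -6.58552480e+01,  1.36563018e+00, -4.05571854e+01,
        1.69491582e-02,  1.24972002e-02,  1.02139907e-05]), 'eef_pos': array([ 250.98165261, -599.08584622,  230.40715509]), 'tool_rot': array([ 8.32600390e-01, -5.53873541e-01, -7.25028553e-04, -4.07972076e-04]), 'force': array([-0.61985896,  0.57815821, -0.18409999]), 'moment': array([-0.01976187,  0.00453292, -0.00746884]), 'finger_gap': 85.34027014755574}
side {'frame': (384, 512, 3), 'range_z': (384, 512), 'mtx': array([[382.38627988,   0.        , 252.53454424],
       [  0.        , 382.38627988, 190.78217451],
       [  0.        ,   0.        ,   1.        ]]), 'eye': array([115.34499003, 464.25671579, 913.73423279]), 'orientation': array([-0.13980276,  0.30493664,  0.86229397, -0.37936518])}
top {'frame': (384, 512
[... 205 characters left out ...]
 403.74810851,   -7.70927   , 1108.06889609]), 'orientation': array([-0.07646287,  0.0587329 ,  0.70856347, -0.6990291 ])}
wrist {'frame': (384, 512, 3), 'range_z': (384, 512), 'mtx': array([[267.45351558,   0.        , 256.15044883],
       [  0.        , 267.45351558, 190.14569132],
       [  0.        ,   0.        ,   1.        ]]), 'tool_from_camera': array([[ 9.99999997e-01, -8.10886803e-05, -4.58779570e-06,
         1.47988686e-01],
       [-7.85321574e-05, -9.50974883e-01, -3.09268114e-01,
        -7.97100874e+01],
       [ 2.07152647e-05,  3.09268113e-01, -9.50974886e-01,
        -1.42739411e+02],
       [ 0.00000000e+00,  0.00000000e+00,  0.00000000e+00,
         1.00000000e+00]])}
```

View pics/top0.png

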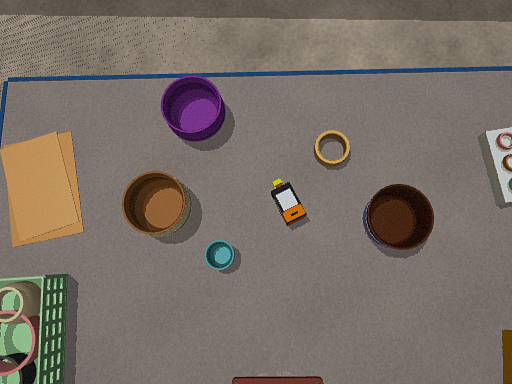

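View pics/side0.png

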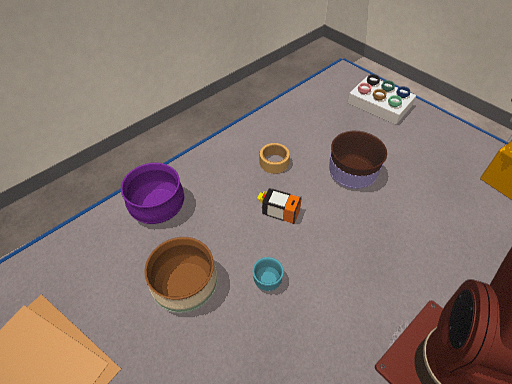

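View pics/wrist0.png

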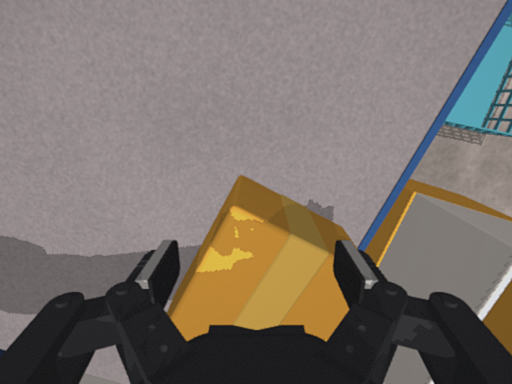

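The top view shows these objects:
- **Lamp:** (289,202), with the yellow lock forward at (279,184).
- **Purple look-alike pot:** (192,108).
- **Tan-rimmed pot:** (156,204). The side view at (181,273) shows a cream and sage side, so this should be pot_green.
- **Lilac pot with brown rim:** (399,216).
- **Tape roll:** (332,148).
- **Teal pot:** (220,255).

I'll measure positions and confirm pot_green in a crop.

```bash
cat > h.py <<'E'
import numpy as np,cv2
from scipy.spatial.transform import Rotation as R
def cloud(d):
    z=d["range_z"].astype(float); h,w=z.shape; K=d["mtx"]
    u,v=np.meshgrid(np.arange(w),np.arange(h))
    p=np.stack([(u-K[0,2])/K[0,0]*z,-(v-K[1,2])/K[1,1]*z,-z],-1)
    if "tool_from_camera" in d:
        T=d["tool_from_camera"]; p=p@T[:3,:3].T+T[:3,3]
        return R.from_quat(d["tq"]).apply(p.reshape(-1,3)).reshape(p.shape)+d["tp"]
    return R.from_quat(d["orientation"]).apply(p.reshape(-1,3)).reshape(p.shape)+d["eye"]
def hsv(d): return cv2.cvtColor(np.ascontiguousarray(d["frame"]),cv2.COLOR_RGB2HSV)
E
python3 - <<'E'
from h import *
for n in("top","side"):
    d=dict(np.load(f"{n}0.npz")); P=cloud(d); H=hsv(d)
    print(n,"bench z",np.median(P[300:340,120:200,2]) if n=="top" else np.median(P[210:230,310:330,2]))
    # objects by rims: fit circle of points near top height
    boxes={"top":dict(green=(110,160,200,250),lilac=(355,175,445,260),mini=(198,235,242,275),tape=(308,125,358,172),lamp=(262,170,314,230)),
           "side":dict(green=(135,228,228,318),lilac=(322,122,395,192),mini=(245,250,292,298),tape=(254,136,298,178),lamp=(250,180,308,228))}[n]
    for k,(a,b,c,e) in boxes.items():
        q=P[b:e,a:c].reshape(-1,3); z=q[:,2]; hmax=np.percentile(z,99)
        if k!="lamp":
            h0=dict(green=105,lilac=105,mini=58,tape=45)[k]
            m=abs(z-h0)<6; (cx,cy),r=cv2.minEnclosingCircle(q[m][:,:2].astype(np.float32))
            print(k,m.sum(),round(hmax,1),np.round([cx,cy,r],1))
        else:
            m=(z>50)&(z<75); t=q[m]; rect=cv2.minAreaRect(t[:,:2].astype(np.float32)); print("lamp top face",m.sum(),np.median(t[:,2]),rect)
            hs=H[b:e,a:c].reshape(-1,3)
            yl=(hs[:,0]>22)&(hs[:,0]<35)&(hs[:,1]>150)&(hs[:,2]>120); orr=(hs[:,0]>5)&(hs[:,0]<20)&(hs[:,1]>180)&(z>50)
            print("yellow",yl.sum(),q[yl].mean(0),q[yl].min(0),q[yl].max(0)," orange",orr.sum(),q[orr].mean(0))
t=cv2.imread("pics/top0.png")[150:280,100:450]; s=cv2.imread("pics/side0.png")[220:320,120:320]
c=np.zeros((590,800,3),np.uint8); a=cv2.resize(t,None,fx=2.2,fy=2.2,interpolation=3); b=cv2.resize(s,None,fx=3,fy=3,interpolation=3)
c[:a.shape[0],:a.shape[1]]=a; c[290:290+b.shape[0],:b.shape[1]]=b[:300]; cv2.imwrite("pics/crop0.png",c)
E
```

```text
top bench z 0.16941574641282386
green 555 107.4 [558.2 305.7  82.1]
lilac 641 107.9 [ 513.6 -314.9   82.8]
mini 229 61.2 [424.8 142.   38.3]
tape 396 48.8 [ 713.2 -162.6   48.4]
lamp top face 842 60.23137589678822 ((565.833251953125, -34.996524810791016), (119.37335968017578, 56.25858688354492), 26.017366409301758)
yellow 48 [616.15143001 -10.58860254  46.6309413 ] [600.9462816  -26.67188203   2.57571978] [635.70465555   2.80556537  58.16659743]  orange 249 [529.37849515 -51.62779482  64.23737185]
side bench z 2.241674539414589
green 665 108.2 [557.4 307.1  82.4]
lilac 443 108.9 [ 512.1 -312.3   84.2]
mini 260 61.6 [424.1 144.1  38.5]
tape 279 50.2 [ 712.7 -160.6   50. ]
lamp top face 677 61.567976826856466 ((565.797119140625, -32.490882873535156), (120.98371124267578, 59.08454513549805), 25.643932342529297)
yellow 48 [611.01249567  -7.25999653  51.04460659] [597.8592619  -25.24082909  40.42177958] [624.67873301   5.57025525  57.90207337]  orange 180 [524.93619198 -43.02034701  65.88113365]
```

View pics/crop0.png

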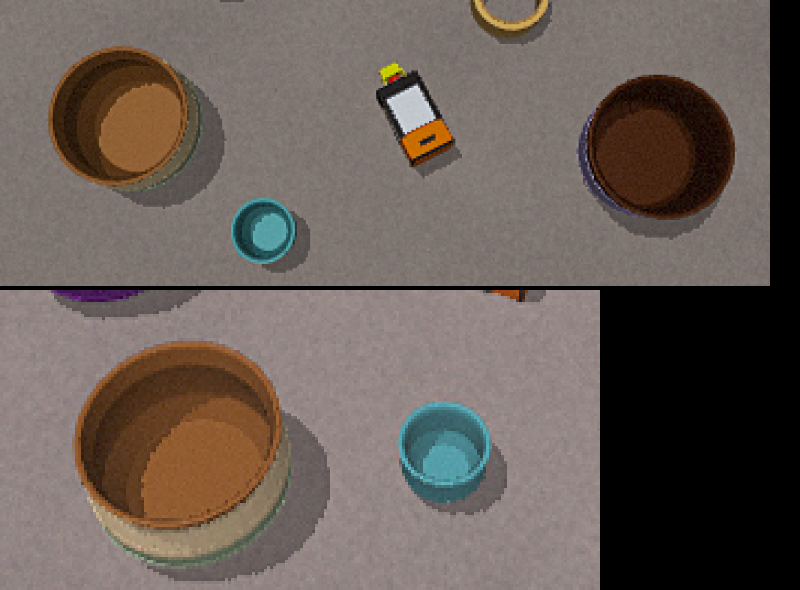

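Crop confirms the left pot at top (156,204) is pot_green: tan rim, cream band and sage belly. Next I fit the lamp's face precisely and work out the approach.

```bash
cat >> h.py <<'E'
def rel(s,tgt):
    "world delta -> tool axes (mm)"
    return R.from_quat(s["tool_rot"]).inv().apply(np.array(tgt)-s["eef_pos"])
def yaw(s):
    x=R.from_quat(s["tool_rot"]).apply([1,0,0]); return np.degrees(np.arctan2(x[1],x[0]))
E
python3 - <<'E'
from h import *
from workcell import *
for n,(a,b,c,e) in dict(top=(262,170,314,230),side=(250,180,308,228)).items():
    d=dict(np.load(f"{n}0.npz")); P=cloud(d); H=hsv(d)
    q=P[b:e,a:c].reshape(-1,3); hs=H[b:e,a:c].reshape(-1,3)
    yl=(hs[:,0]>20)&(hs[:,0]<38)&(hs[:,1]>110)
    m=(abs(q[:,2]-np.median(q[q[:,2]>50][:,2]))<4)&~yl
    (c0,wh,an)=cv2.minAreaRect(q[m][:,:2].astype(np.float32)); print(n,m.sum(),np.round(c0,1),np.round(wh,1),round(an,1))
s=read_state(); print(yaw(s), rel(s,[590,-23,230]))
E
```

```text
top 768 [557.1 -39.2] [100.   56.3] 26.0
side 566 [556.3 -37.1] [99.2 59. ] 25.8
-67.2674906940034 [-400.44711477 -535.28636757    1.08368955]
```

Request:
{"fn": "arm_command", "kwargs": {
  "motion": [
    [[-0.025,-0.0335,0,0],[-0.025,-0.0335,0,0],[-0.025,-0.0335,0,0],[-0.025,-0.0335,0,0],[-0.025,-0.0335,0,0],[-0.025,-0.0335,0,0],[-0.025,-0.0335,0,0],[-0.025,-0.0335,0,0]]
  ]
}}

```text
clock: 0.95
eef_pos: [421.6, -309.8, 231.3]
tool_rot: [0.833, -0.554, -0.0, 0.0]
force: [1.4, -0.6, -0.3]
finger_gap: 85.1
```

Request:
{"fn": "arm_command", "kwargs": {
  "motion": [
    [[-0.025,-0.0335,0,0],[-0.025,-0.0335,0,0],[-0.025,-0.0335,0,0],[-0.025,-0.0335,0,0],[-0.025,-0.0335,0,0],[-0.025,-0.0335,0,-0.05],[-0.025,-0.0335,0,0],[0,0,0,0]]
  ]
}}

```text
clock: 1.75
eef_pos: [569.4, -51.4, 231.0]
tool_rot: [0.848, -0.529, -0.001, -0.002]
force: [0.3, 0.1, 0.2]
finger_gap: 85.2
```

```bash
cat > look.py <<'E'
import sys
from h import *
from workcell import *
n,tag=sys.argv[1:3]
s=read_state(); d=snapshot(n)
if n=="wrist": d["tp"]=s["eef_pos"]; d["tq"]=s["tool_rot"]
np.savez(f"{n}{tag}.npz",**d); cv2.imwrite(f"pics/{n}{tag}.png",d["frame"][:,:,::-1])
print(s["clock"],s["eef_pos"],yaw(s),s["force"],s["finger_gap"],s["joint_pos"])
E
python3 look.py wrist 1; python3 -c "
from h import *;from workcell import *
s=read_state();print(rel(s,[588.5,-23.2,230]))"
```

```text
1.75 [569.42986794 -51.4319403  231.04992884] -63.91609643318392 [0.33015353 0.123632   0.19214978] 85.20286222989364 [ 0.38257775  0.20457847 -0.4234167   1.6422397   0.08304593  1.31275123
 -1.16974573]
[-19.80845604 -31.85824006   0.96137536]
```

View pics/wrist1.png

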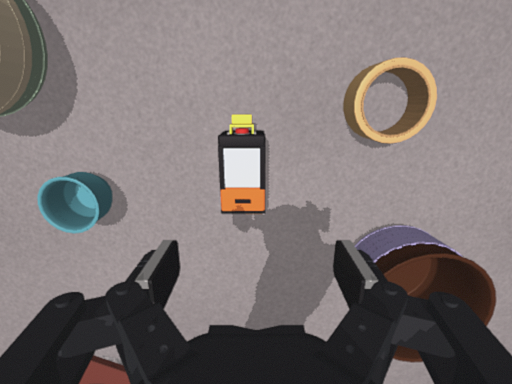

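The wrist view shows the lamp at (242,172), square with the image and lock end up. I'll cross-check its position from this view.

```bash
python3 - <<'E'
from h import *
from workcell import *
d=dict(np.load("wrist1.npz")); P=cloud(d)
q=P[125:218,212:272].reshape(-1,3); hs=hsv(d)[125:218,212:272].reshape(-1,3)
yl=(hs[:,0]>20)&(hs[:,0]<38)&(hs[:,1]>110)
m=(abs(q[:,2]-60)<4)&~yl
c0,wh,an=cv2.minAreaRect(q[m][:,:2].astype(np.float32)); print(np.median(q[m][:,2]),c0,wh,an)
E
```

```text
60.15077083298783 (559.05810546875, -37.1654052734375) (99.67662048339844, 56.039512634277344) 26.48699951171875
```

Request:
{"fn": "arm_command", "kwargs": {
  "motion": [
    [[-0.017,-0.03,0.02,0],[0,0,0.045,0],[0,0,0.045,0],[0,0,0.045,0],[0,0,0.035,0],[0,0,0.02,0],[0,0,0.012,0],[0,0,0,0]]
  ]
}}

```text
clock: 2.6
eef_pos: [586.4, -31.1, 7.9]
tool_rot: [0.846, -0.533, -0.001, 0.001]
force: [0.6, 1.3, 1.3]
finger_gap: 85.3
```

```bash
python3 look.py wrist 2; python3 look.py side 2
```

```text
2.6 [586.40485228 -31.10128839   7.94325458] -64.46540031917286 [0.55700034 1.29292442 1.26557921] 85.25666424429616 [ 0.30386173  0.45751826 -0.39767274  1.81952651  0.21839082  0.91037967
 -1.31744536]
2.65 [587.42836937 -30.7962638    9.37183023] -64.4470120871767 [ 0.76204532 -0.23820846  0.08439215] 85.20262512896086 [ 0.30384044  0.45602837 -0.39829213  1.81814599  0.21804434  0.91110378
 -1.31725388]
```

View pics/wrist2.png

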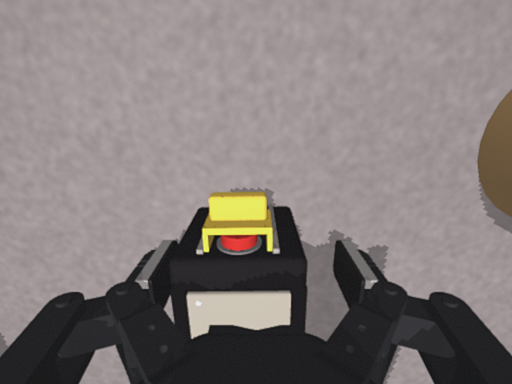

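Request:
{"fn": "arm_command", "kwargs": {
  "motion": [
    [[-0.007,-0.005,0,0],[0,0,0,0]]
  ]
}}

```text
clock: 2.9
eef_pos: [590.2, -19.9, 10.8]
tool_rot: [0.847, -0.532, 0.001, -0.001]
force: [0.5, 0.6, 0.1]
finger_gap: 85.1
```

Request:
{"fn": "arm_command", "kwargs": {
  "motion": [
    [[0,0,0,0],[0,0,0,0],[0,0,0,0],[0,0,0,0],[0,0,0,0]]
  ],
  "fingers": 0.052,
  "squeeze": 20
}}

```text
clock: 3.4
eef_pos: [589.3, -21.7, 9.8]
tool_rot: [0.846, -0.533, 0.0, -0.0]
force: [-2.2, 1.0, 6.1]
finger_gap: 56.0
```

```bash
python3 look.py wrist 3; python3 look.py side 3
```

```text
3.4 [589.30258466 -21.66859639   9.77093104] -64.40540228774718 [-2.15249653  1.02475898  6.07386095] 55.97254788822377 [ 0.2902815   0.4577831  -0.40102642  1.81506686  0.22005505  0.91212353
 -1.33324337]
3.45 [589.31868124 -21.71172396   9.77493694] -64.41029353827327 [-1.91256066  0.79182381  5.31812821] 55.72911578533851 [ 0.29031371  0.45777964 -0.40097755  1.81505218  0.2200351   0.91209864
 -1.33323795]
```

View pics/wrist3.png

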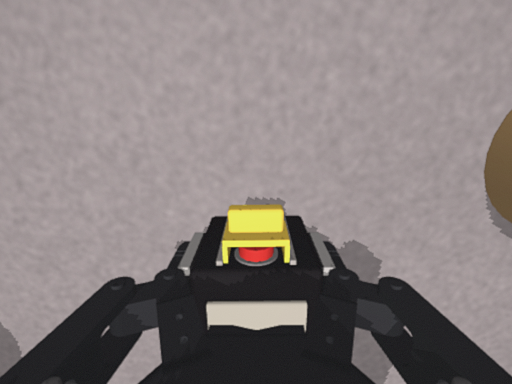

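Request:
{"fn": "arm_command", "kwargs": {
  "motion": [
    [[0,0.0032,-0.0075,0],[0,0.0038,-0.007,0],[0,0.0045,-0.0066,0],[0,0.0048,-0.0062,0],[0,0,0,0]]
  ]
}}

```text
clock: 4.0
eef_pos: [574.2, -29.4, 37.6]
tool_rot: [0.846, -0.533, 0.001, -0.0]
force: [1.0, -0.6, -4.8]
finger_gap: 56.0
```

```bash
python3 look.py wrist 4; python3 look.py side 4; python3 -c "
import cv2;i=cv2.imread('pics/side4.png')[120:280,180:380];cv2.imwrite('pics/side4c.png',cv2.resize(i,None,fx=3.5,fy=3.5,interpolation=3))"
```

```text
4.0 [574.24428304 -29.36808748  37.64098131] -64.44025811294648 [ 0.98585608 -0.64893337 -4.82129166] 56.0490542444495 [ 0.31893396  0.39537984 -0.41285123  1.83548443  0.19207709  0.94885212
 -1.30258955]
4.05 [574.37941596 -29.06881399  37.18870117] -64.42797850491586 [-0.53672444  1.5281899  -5.65902603] 55.45177689559963 [ 0.31854209  0.39629889 -0.41291164  1.83535242  0.19228256  0.94826285
 -1.30292239]
```

View pics/side4c.png

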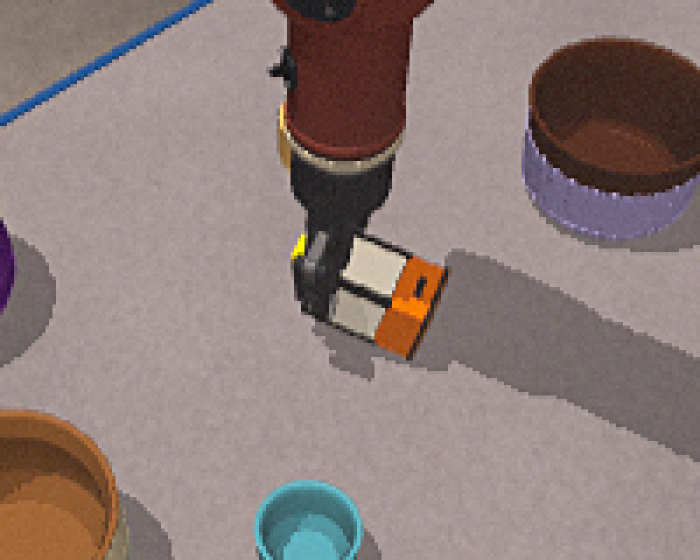

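View pics/wrist4.png

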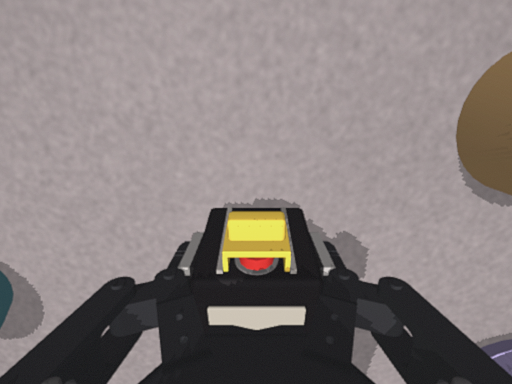

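```bash
cat > tilt.py <<'E'
import sys
from h import *
d=dict(np.load(f"side{sys.argv[1]}.npz")); P=cloud(d); H=hsv(d)
hs=H[...,0].astype(int); o=(hs>5)&(hs<20)&(H[...,1]>190)&(H[...,2]>110)
w=(H[...,1]<60)&(H[...,2]>170)
n,l,st,c=cv2.connectedComponentsWithStats(((o|w)).astype(np.uint8))
q=P.reshape(-1,3); near=(abs(q[:,0]-550)<120)&(abs(q[:,1]+40)<90)&(q[:,2]>-3)&(q[:,2]<140)
for nm,mm in(("orange",o),("white",w)):
    t=q[mm.ravel()&near]; print(nm,len(t),"min",t.min(0).round(),"max",t.max(0).round(),"mean",t.mean(0).round(1))
m=((o|w).ravel()&near).reshape(o.shape)
# plane normals by RANSAC
pts=q[m.ravel()]; rng=np.random.default_rng(0)
for k in range(3):
    best=None
    if len(pts)<25:break
    for _ in range(800):
        a=pts[rng.choice(len(pts),3,False)]; nn=np.cross(a[1]-a[0],a[2]-a[0]); L=np.linalg.norm(nn)
        if L<50: continue
        nn/=L; inl=abs((pts-a[0])@nn)<2
        if best is None or inl.sum()>best.sum(): best=inl
    s=pts[best]; c=s.mean(0); nn=np.linalg.svd(s-c)[2][2]; nn*=np.sign((d["eye"]-c)@nn)
    print("plane",best.sum(),"normal",nn.round(3),"centre",c.round(1),"elev deg",np.degrees(np.arcsin(nn[2])).round(1),"az",np.degrees(np.arctan2(nn[1],nn[0])).round(1)); pts=pts[~best]
E
python3 tilt.py 4
```

```text
orange 269 min [488. -84.  17.] max [533. -24.  84.] mean [508.1 -45.   63.3]
white 580 min [ 430. -130.   -2.] max [668.  50.  90.] mean [548.3 -14.8  31.9]
plane 248 normal [-0.163 -0.098  0.982] centre [529.3 -47.8  79.9] elev deg 79.0 az -148.9
plane 245 normal [0.003 0.002 1.   ] centre [548.   -1.4   2. ] elev deg 89.8 az 31.7
plane 165 normal [-0.425  0.905 -0.006] centre [517.  -26.   47.4] elev deg -0.3 az 115.1
```

It has rotated 11° and is slipping under gravity, hanging in the air. I'll lift with a brisk start and stop, and see how it swings.

Request:
{"fn": "arm_command", "kwargs": {
  "motion": [
    [[0,0,-0.045,0],[0,0,0,0],[0,0,-0.04,0],[0,0,0,0],[0,0,0,0]]
  ]
}}

```text
clock: 4.6
eef_pos: [574.7, -28.7, 121.5]
tool_rot: [0.846, -0.533, 0.0, -0.0]
force: [-0.5, -0.3, -6.4]
finger_gap: 55.6
```

```bash
python3 look.py side 5; python3 tilt.py 5
```

```text
4.6 [574.6972738  -28.66915732 121.45641474] -64.40204028667054 [-0.49782233 -0.26005835 -6.36181856] 55.61683789208251 [ 0.34026598  0.29988941 -0.43298001  1.76545268  0.13942243  1.10544308
 -1.26237873]
orange 273 min [496. -83.  71.] max [547. -12. 132.] mean [518.5 -39.  110.3]
white 148 min [433. -86.  -1.] max [665.  49. 140.] mean [544.1 -27.9  69.8]
plane 174 normal [-0.578 -0.296  0.76 ] centre [521.7 -53.1 125.5] elev deg 49.5 az -152.8
plane 144 normal [-0.422  0.907  0.005] centre [525.8 -21.2 100.5] elev deg 0.3 az 115.0
plane 52 normal [-0.004  0.01   1.   ] centre [552.1 -15.8   2.1] elev deg 89.4 az 113.8
```

The lamp is now at 40°, so each jolt works. I'll give it two more.

Request:
{"fn": "arm_command", "kwargs": {
  "motion": [
    [[0,0,-0.045,0],[0,0,0,0],[0,0,-0.045,0],[0,0,0,0],[0,0,0,0]]
  ]
}}

```text
clock: 5.15
eef_pos: [574.4, -28.7, 210.7]
tool_rot: [0.846, -0.533, -0.0, 0.0]
force: [-0.4, -0.0, -6.3]
finger_gap: 55.5
```

```bash
python3 look.py side 6; python3 tilt.py 6; python3 look.py wrist 6
```

```text
5.15 [574.39629331 -28.69390053 210.68076153] -64.40423698574584 [-0.41024267 -0.04920029 -6.2697656 ] 55.49513149969362 [ 0.3523939   0.22621986 -0.44060607  1.66132963  0.10016564  1.27661418
 -1.23155632]
5.2 [573.6390002  -28.81165958 209.62314064] -64.40781208156042 [-0.79249519  0.48318327 -6.25698745] 55.74730972709104 [ 0.35245411  0.22694929 -0.44042316  1.6626873   0.10014577  1.27670388
 -1.23150352]Traceback (most recent call last):
  File "tilt.py", line 9, in <module>
    t=q[mm.ravel()&near]; print(nm,len(t),"min",t.min(0).round(),"max",t.max(0).round(),"mean",t.mean(0).round(1))
                                                ~~~~~^^^
    return umr_minimum(a, axis, None, out, keepdims, initial, where)
ValueError: zero-size array to reduction operation minimum which has no identity
```

View pics/side6.png

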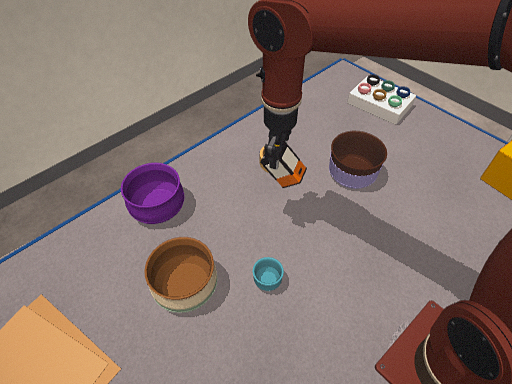

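```bash
sed -i 's/(q\[:,2\]<140)/(q[:,2]<300)/; s/t=q\[mm.ravel()&near\];/t=q[mm.ravel()\&near];\n    if len(t)==0: continue\n   /; s/(q\[:,2\]>-3)/(q[:,2]>6)/' tilt.py; python3 tilt.py 6
```

```text
orange 299 min [501. -79. 151.] max [582.  -7. 258.] mean [524.5 -34.5 190.4]
white 211 min [523. -66. 184.] max [580.   5. 250.] mean [547.3 -38.3 228.2]
plane 310 normal [-0.678 -0.305  0.668] centre [533.8 -46.3 217. ] elev deg 41.9 az -155.8
plane 168 normal [-0.428  0.904  0.001] centre [533.1 -17.6 183.6] elev deg 0.1 az 115.3
plane 23 normal [-0.666 -0.367  0.65 ] centre [538.7 -39.5 227.7] elev deg 40.5 az -151.1
```

Now 48°. The side picture shows the lamp hanging tilted at (282,165). I'll use jolts that are sharp toward back and up, with gentle reversals.

Request:
{"fn": "arm_command", "kwargs": {
  "motion": [
    [[0,-0.005,0.005,0],[0,-0.012,0.012,0],[0,-0.022,0.022,0],[0,-0.034,0.034,0],[0,0.034,-0.034,0],[0,0.022,-0.022,0],[0,0.012,-0.012,0],[0,0.005,-0.005,0]]
  ]
}}

```text
clock: 6.05
eef_pos: [574.0, -29.2, 211.0]
tool_rot: [0.846, -0.533, -0.0, 0.0]
force: [1.2, 0.6, -4.5]
finger_gap: 55.8
```

```bash
python3 look.py side 7; python3 tilt.py 7
```

```text
6.05 [574.01657175 -29.24281769 211.0472929 ] -64.44657271436516 [ 1.22933085  0.55941522 -4.52299147] 55.77230009502697 [ 0.3594188   0.22669343 -0.44766178  1.66066852  0.10164128  1.27836105
 -1.23250952]
orange 202 min [539. -61. 150.] max [593.  10. 186.] mean [561.5 -11.  168.1]
white 55 min [550.  -9. 185.] max [595.  12. 229.] mean [581.4   5.3 210.9]
plane 195 normal [-0.43   0.903  0.005] centre [ 5.695e+02 -2.000e-01  1.783e+02] elev deg 0.3 az 115.5
plane 50 normal [-0.895 -0.418  0.153] centre [550.8 -37.5 173.1] elev deg 8.8 az -154.9
```

81° now. I'll lower it; the forward foot edge touches first and squares it up.

Request:
{"fn": "arm_command", "kwargs": {
  "motion": [
    [[0,0,0.01,0],[0,0,0.02,0],[0,0,0.03,0],[0,0,0.03,0],[0,0,0.025,0],[0,0,0.015,0],[0,0,0.007,0],[0,0,0,0]]
  ]
}}

```text
clock: 6.9
eef_pos: [574.0, -28.4, 73.6]
tool_rot: [0.846, -0.533, -0.001, 0.0]
force: [0.7, -0.2, -4.7]
finger_gap: 55.6
```

```bash
python3 look.py side 8; python3 tilt.py 8
```

```text
6.9 [574.01805335 -28.35122164  73.64544401] -64.37857375112146 [ 0.71233667 -0.19084993 -4.68095732] 55.61582486105023 [ 0.33603322  0.35354263 -0.43239258  1.80735679  0.17062177  1.01893108
 -1.28649063]
orange 150 min [537. -59.  10.] max [590.  13.  50.] mean [560.7 -10.9  30.7]
white 94 min [548. -46.   6.] max [654.  48. 273.] mean [578.9   2.7  67.5]
plane 177 normal [-0.419  0.908 -0.008] centre [570.7   0.9  46.7] elev deg -0.5 az 114.8
plane 47 normal [-0.891 -0.424  0.162] centre [550.8 -34.9  41.8] elev deg 9.3 az -154.6
```

Request:
{"fn": "arm_command", "kwargs": {
  "motion": [
    [[0,0,0.002,0],[0,0,0.002,0],[0,0,0.002,0],[0,0,0.002,0],[0,0,0,0]]
  ]
}}

```text
clock: 7.45
eef_pos: [575.9, -28.7, 70.4]
tool_rot: [0.846, -0.533, 0.002, -0.001]
force: [-10.2, -0.1, 24.6]
finger_gap: 55.8
```

```bash
python3 look.py side 9; python3 tilt.py 9; python3 look.py wrist 9
```

```text
7.45 [575.89470897 -28.68743983  70.37099891] -64.41357059209145 [-10.21397063  -0.05546234  24.5815649 ] 55.77713588475465 [ 0.33458786  0.35743777 -0.43132936  1.80987498  0.17535607  1.00811552
 -1.29041932]
orange 150 min [539. -60.   8.] max [592.  11.  45.] mean [562.1 -11.4  27.5]
white 100 min [441. -53.   6.] max [651.  13. 266.] mean [ 5.754e+02 -2.000e-01  6.420e+01]
plane 181 normal [-0.431  0.902  0.009] centre [571.6   0.6  41.4] elev deg 0.5 az 115.6
plane 47 normal [-0.891 -0.427  0.156] centre [552.4 -34.9  39.8] elev deg 9.0 az -154.4
7.5 [575.88260194 -28.68950295  70.39237627] -64.41427421417193 [-11.40587917   0.0597736   23.2323837 ] 55.749351842466325 [ 0.33460942  0.35737435 -0.43132759  1.80990719  0.17530795  1.00811401
 -1.2903875 ]
```

View pics/wrist9.png

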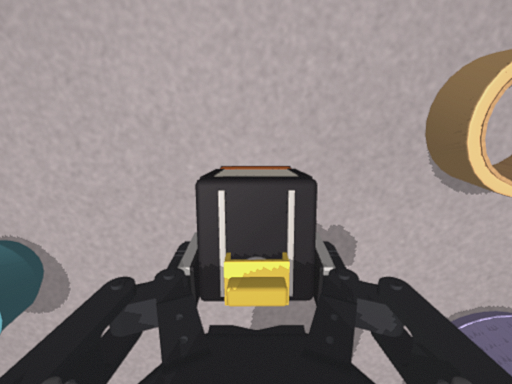

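The wrist view shows the cap nearly upright and gripped, with the lock at (257,280). It is 9° off, resting on its front foot edge, well inside the tipping limit. I'll relieve the load and let it settle back.

Request:
{"fn": "arm_command", "kwargs": {
  "motion": [
    [[0,0.003,-0.001,0],[0,0.003,-0.001,0],[0,0.002,0,0],[0,0.002,0,0],[0,0,0,0]]
  ]
}}

```text
clock: 8.05
eef_pos: [565.2, -33.2, 68.7]
tool_rot: [0.846, -0.533, -0.0, 0.0]
force: [0.5, -0.0, 2.0]
finger_gap: 55.8
```

```bash
python3 look.py side 10; python3 tilt.py 10
```

```text
8.05 [565.20835275 -33.20902128  68.66248702] -64.41583903738504 [ 0.54764847 -0.02614283  2.04704113] 55.7708111684322 [ 0.34689196  0.34266128 -0.43185757  1.83333245  0.16785163  1.00147027
 -1.27801128]
orange 138 min [535. -62.   7.] max [586.   8.  42.] mean [557.1 -12.2  25.2]
white 98 min [468. -49.   6.] max [604.  42. 267.] mean [569.4  -1.   64.2]
plane 181 normal [-0.433  0.902  0.002] centre [565.5  -2.3  40.9] elev deg 0.1 az 115.6
plane 31 normal [-0.893 -0.441  0.093] centre [546.3 -40.9  32.7] elev deg 5.3 az -153.7
```

Request:
{"fn": "arm_command", "kwargs": {
  "motion": [
    [[0,0.002,0,0],[0,0.002,0,0],[0,0,0,0]]
  ]
}}

```text
clock: 8.4
eef_pos: [561.4, -34.8, 68.5]
tool_rot: [0.846, -0.533, -0.0, 0.0]
force: [1.9, 0.9, -1.7]
finger_gap: 55.4
```

Request:
{"fn": "arm_command", "kwargs": {
  "motion": [
    [[0,0,0,0],[0,0,0,0],[0,0,0,0],[0,0,0,0],[0,0,0,0]]
  ],
  "fingers": 0.08
}}

```text
clock: 8.9
eef_pos: [561.7, -34.8, 68.6]
tool_rot: [0.846, -0.533, -0.0, 0.0]
force: [-0.1, 0.8, -0.7]
finger_gap: 80.3
```

```bash
python3 look.py side 11; python3 tilt.py 11;  python3 look.py wrist 11
```

```text
8.9 [561.72849398 -34.75339478  68.59657659] -64.40407479415015 [-0.13397968  0.81760833 -0.65130755] 80.25372287457054 [ 0.35125083  0.33652624 -0.43217618  1.84148679  0.1651974   0.9989154
 -1.27345094]
orange 121 min [529. -66.   7.] max [580.   6.  36.] mean [552.9 -11.6  21.9]
white 74 min [490. -17.   6.] max [615.  20. 267.] mean [557.3  -5.   69. ]
plane 164 normal [-0.437  0.899  0.011] centre [555.7  -6.5  37.8] elev deg 0.6 az 115.9
plane 17 normal [-0.899 -0.431  0.081] centre [540.4 -41.   39.7] elev deg 4.6 az -154.4
8.95 [561.75426183 -34.7420453   68.61616766] -64.40322268724734 [-0.57463043 -0.41869919  0.57045671] 80.17853578398784 [ 0.35123859  0.33652635 -0.43218555  1.84144104  0.16519595  0.99892657
 -1.27345005]
```

View pics/wrist11.png

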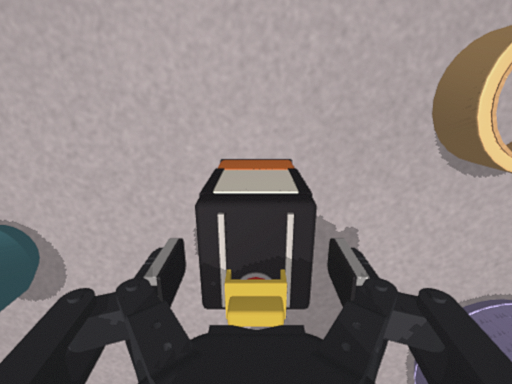

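Released; the orange base tops out at z≈36, so it's standing. I'll raise the gripper and measure from above.

Request:
{"fn": "arm_command", "kwargs": {
  "motion": [
    [[0,0,-0.02,0],[0,0,-0.04,0],[0,0,-0.045,0],[0,0,-0.045,0],[0,0,-0.03,0],[0,0.02,0,0],[0,0,0,0]]
  ],
  "fingers": 0
}}

```text
clock: 9.7
eef_pos: [543.1, -44.5, 249.8]
tool_rot: [0.846, -0.533, 0.001, 0.0]
force: [-0.0, 0.2, -0.3]
finger_gap: 0.2
```

```bash
python3 look.py side 12; python3 look.py top 12; python3 look.py wrist 12; python3 - <<'E'
from h import *
import cv2
ims=[cv2.resize(cv2.imread(f"pics/{n}12.png"),None,fx=.78,fy=.78) for n in("wrist","top")]
cv2.imwrite("pics/c12.png",np.hstack(ims))
for n in("top","side","wrist"):
    d=dict(np.load(f"{n}12.npz")); P=cloud(d); H=hsv(d); q=P.reshape(-1,3); hs=H.reshape(-1,3)
    near=(abs(q[:,0]-565)<60)&(abs(q[:,1]+30)<60)
    m=near&(abs(q[:,2]-100)<6)
    if m.sum()>20:
        t=q[m]; c0,wh,an=cv2.minAreaRect(t[:,:2].astype(np.float32))
        A=np.c_[t[:,:2],np.ones(len(t))]; co=np.linalg.lstsq(A,t[:,2],rcond=None)[0]
        print(n,"cap",m.sum(),np.median(t[:,2]),np.round(c0,1),np.round(wh,1),round(an,1),"slope",co[:2].round(3))
    for nm,lo,hi in(("ridge",117,130),("plate",108,115)):
        m=near&(hs[:,0]>20)&(hs[:,0]<38)&(hs[:,1]>110)&(q[:,2]>lo)&(q[:,2]<hi)
        if m.sum()>5:
            c0,wh,an=cv2.minAreaRect(q[m][:,:2].astype(np.float32)); print(n,nm,m.sum(),np.median(q[m][:,2]).round(1),np.round(c0,1),np.round(wh,1),round(an,1))
E
```

```text
9.7 [543.05448258 -44.48237766 249.78930179] -64.48025647945715 [-0.02161746  0.16303254 -0.28545131] 0.19264452749045025 [ 0.40354532  0.13852916 -0.44390093  1.67728796  0.06229721  1.33812711
 -1.17632587]
9.75 [543.36419802 -44.00575785 248.95182889] -64.47065451879168 [ 0.01858813 -0.1179817   0.55686988] 0.1613867091887964 [ 0.40296376  0.14029591 -0.44437776  1.67715986  0.06260989  1.3375531
 -1.17727767]
9.8 [543.59213897 -43.53088138 248.44075804] -64.43758463252165 [0.55399278 0.51295226 0.19086472] 0.1624754291704524 [ 0.40249228  0.14151476 -0.44480565  1.6769398   0.06266318  1.33729578
 -1.17759495]
side cap 300 102.03117493707339 [567.3 -30.5] [61.  58.1] 25.7 slope [ 0.018 -0.022]
side ridge 27 123.9 [553.9 -36. ] [10.7 23. ] 11.2
side plate 38 112.8 [554.4 -36.3] [20.  28.4] 25.9
wrist cap 2213 100.25807904626828 [569.2 -31.3] [58.6 56.2] 25.7 slope [-0.01  -0.004]
wrist ridge 181 122.1 [556.4 -37.4] [ 7.2 22.9] 26.1
wrist plate 292 111.4 [555.5 -37.4] [20.4 26.8] 25.6
```

View pics/c12.png

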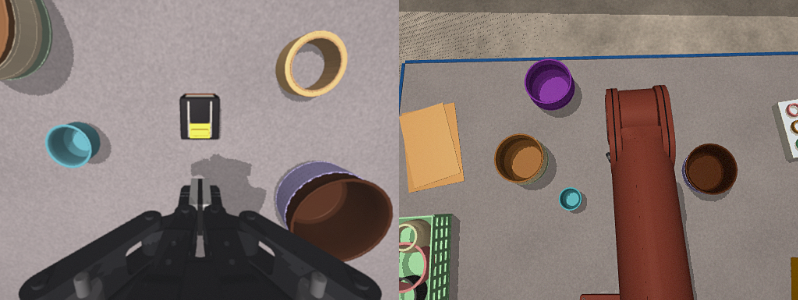

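The wrist half shows the lamp standing at (200,117) with the yellow lock at its near side (200,131); cap slope is at most 0.02 rad and it matches across views. I'll bring the shut fingertips down behind the ridge.

Request:
{"fn": "arm_command", "kwargs": {
  "motion": [
    [[0,0.012,0.02,0],[0,0,0.04,0],[0,0,0.04,0],[0,0,0.02,0],[0,0,0.01,0],[0,0,0,0],[0,0,0,0]]
  ]
}}

```text
clock: 10.55
eef_pos: [533.7, -48.3, 119.4]
tool_rot: [0.846, -0.533, 0.0, -0.0]
force: [0.4, -0.6, -0.8]
finger_gap: 0.1
```

```bash
python3 look.py wrist 13; python3 - <<'E'
from h import *
from workcell import *
s=read_state(); u=np.array([.9,.436]); v=np.array([-.436,.9]); r=s["eef_pos"][:2]-[569,-31]; print(r@u,r@v,s["eef_pos"][2])
E
```

```text
10.55 [533.67233022 -48.31296807 119.44847222] -64.38810361354744 [ 0.3577865  -0.56392993 -0.84703724] 0.07967912067521563 [ 0.39898111  0.22462469 -0.43904476  1.86071254  0.1074411   1.07839875
 -1.20499143]
-39.14484864168218 -0.3721851725295018 119.87397698786762
```

View pics/wrist13.png

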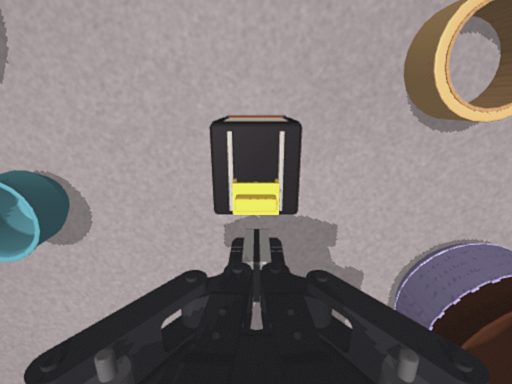

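Request:
{"fn": "arm_command", "kwargs": {
  "motion": [
    [[0,0,0.005,0],[0,0,0,0],[0,-0.005,0,0],[0,-0.004,0,0],[0,-0.004,0,0],[0,-0.004,0,0],[0,0,0,0]]
  ]
}}

```text
clock: 11.3
eef_pos: [548.8, -40.8, 113.6]
tool_rot: [0.846, -0.533, 0.0, -0.0]
force: [-0.1, 0.4, 0.3]
finger_gap: -0.1
```

```bash
python3 look.py wrist 14; python3 - <<'E'
from h import *
from workcell import *
s=read_state(); u=np.array([.9,.436]); v=np.array([-.436,.9]); r=s["eef_pos"][:2]-[569,-31]; print(r@u,r@v,s["eef_pos"][2])
E
```

```text
11.3 [548.78278615 -40.75293147 113.60009366] -64.37269649451054 [-0.08150737  0.36361361  0.27192793] -0.1037128365410223 [ 0.37836115  0.2603416  -0.44000243  1.8321063   0.12450175  1.07598312
 -1.23142308]
-22.776712639759452 0.01784101422131812 113.56262724124343
```

View pics/wrist14.png

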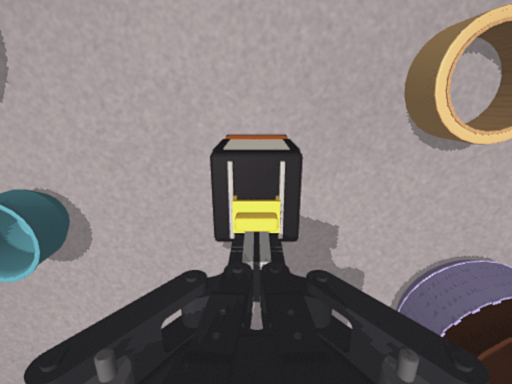

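Request:
{"fn": "arm_command", "kwargs": {
  "motion": [
    [[0,-0.004,0,0],[0,-0.004,0,0],[0,-0.004,0,0],[0,-0.003,0,0],[0,0,0,0]]
  ]
}}

```text
clock: 11.85
eef_pos: [562.2, -34.4, 113.6]
tool_rot: [0.846, -0.533, 0.0, -0.0]
force: [0.5, 0.1, 0.2]
finger_gap: -0.3
```

```bash
python3 look.py wrist 15; python3 - <<'E'
from h import *
from workcell import *
s=read_state(); u=np.array([.9,.436]); v=np.array([-.436,.9]); r=s["eef_pos"][:2]-[569,-31]; print(r@u,r@v,s["eef_pos"][2])
d=dict(np.load("wrist15.npz")); q=cloud(d).reshape(-1,3); hs=hsv(d).reshape(-1,3)
near=(abs(q[:,0]-565)<70)&(abs(q[:,1]+30)<70); y=near&(hs[:,0]>20)&(hs[:,0]<38)&(hs[:,1]>110)&(q[:,2]>105)
c0=q[y][:,:2]-[569,-31]; print("yellow u range",np.percentile(c0@u,[1,50,99]))
k=near&(abs(q[:,2]-100)<4); c,wh,an=cv2.minAreaRect(q[k][:,:2].astype(np.float32)); print(c,wh,an)
E
```

```text
11.85 [562.24909235 -34.38240518 113.64757286] -64.37919352308128 [0.46549376 0.09819014 0.24342613] -0.3352446906470332 [ 0.36143379  0.28584659 -0.44048726  1.80125195  0.13614886  1.08402542
 -1.2508731 ]
-7.785494578532321 -0.11357885666239831 113.64807983817934
yellow u range [-1.36980923 11.72104747 18.12989446]
(569.31591796875, -31.212966918945312) (59.77614974975586, 56.334815979003906) 25.55047607421875
```

View pics/wrist15.png

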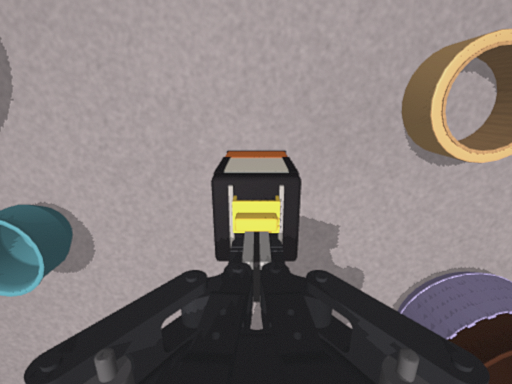

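Request:
{"fn": "arm_command", "kwargs": {
  "motion": [
    [[0,-0.002,0,0],[0,-0.002,0,0],[0,0,0,0],[0,0,0,0]]
  ]
}}

```text
clock: 12.3
eef_pos: [565.3, -33.1, 113.6]
tool_rot: [0.846, -0.533, -0.0, 0.0]
force: [-1.2, 0.1, 0.5]
finger_gap: 0.1
```

Request:
{"fn": "arm_command", "kwargs": {
  "motion": [
    [[0,0.01,0,0],[0,0.01,-0.02,0],[0,0.02,-0.05,0],[0,0,-0.02,0],[0,0,0,0]]
  ]
}}

```text
clock: 12.8
eef_pos: [531.8, -50.3, 203.7]
tool_rot: [0.846, -0.533, 0.003, -0.001]
force: [0.1, -0.7, -0.3]
finger_gap: -0.0
```

```bash
python3 look.py wrist 16; cat > m.py <<'E'
import sys
from h import *
from workcell import *
s=read_state(); u=np.array([.9,.436]); v=np.array([-.436,.9]); C=[569,-31]; r=s["eef_pos"][:2]-C; print("tcp",r@u,r@v,s["eef_pos"][2])
d=dict(np.load(f"wrist{sys.argv[1]}.npz")); q=cloud(d).reshape(-1,3); hs=hsv(d).reshape(-1,3)
near=(abs(q[:,0]-565)<70)&(abs(q[:,1]+30)<70); y=near&(hs[:,0]>20)&(hs[:,0]<38)&(hs[:,1]>110)&(q[:,2]>105)
c0=q[y][:,:2]-C; print("yellow u range",np.percentile(c0@u,[1,50,99]))
R_=near&((hs[:,0]<8)|(hs[:,0]>172))&(hs[:,1]>150)&(q[:,2]>101)&(q[:,2]<112)
print("red",R_.sum(),((q[R_][:,:2]-C)@u).mean(),((q[R_][:,:2]-C)@v).mean(),np.median(q[R_][:,2]))
k=near&(abs(q[:,2]-100)<4); c,wh,an=cv2.minAreaRect(q[k][:,:2].astype(np.float32)); print(c,wh,an)
t=q[k]; print("slope",np.linalg.lstsq(np.c_[t[:,:2],np.ones(len(t))],t[:,2],rcond=None)[0])
E
python3 m.py 16
```

```text
12.8 [531.77545387 -50.2715756  203.7191247 ] -64.45150119583953 [ 0.13190468 -0.65667947 -0.26292031] -0.03142684429155012 [ 0.41801098  0.14069041 -0.44383406  1.77049234  0.06524889  1.23840565
 -1.16780977]
tcp -42.52885690104338 -0.6057015379505728 201.59543253117852
yellow u range [-0.23240028 11.00059695 19.52278371]
red 210 -15.714185725382192 -0.07618757799541198 106.34438980549885
(568.6065673828125, -31.562747955322266) (59.5526008605957, 55.98402404785156) 25.56324005126953
slope [-3.97462720e-03 -2.51324639e-03  1.02503324e+02]
```

View pics/wrist16.png

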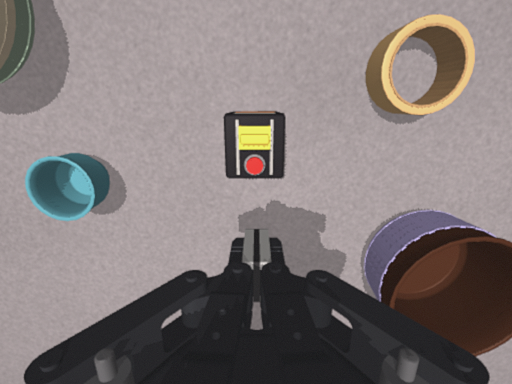

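The lock is fully open (yellow u range 0 to 20 mm) and the red button at (255,165) is exposed. I'll move over it and go down.

Request:
{"fn": "arm_command", "kwargs": {
  "motion": [
    [[0,-0.026,0,0],[0,0,0.04,0],[0,0,0.03,0],[0,0,0.015,0],[0,0,0.003,0],[0,0,0,0],[0,0,0,0]]
  ]
}}

```text
clock: 13.55
eef_pos: [554.9, -38.4, 113.4]
tool_rot: [0.846, -0.533, 0.001, -0.0]
force: [0.6, 0.2, -0.6]
finger_gap: 0.2
```

```bash
python3 look.py wrist 17; python3 m.py 17
```

```text
13.55 [554.88445294 -38.42246998 113.4020791 ] -64.40507366477739 [ 0.5930588   0.15211523 -0.64085087] 0.1816142428547411 [ 0.37630022  0.27171222 -0.44571889  1.81956753  0.13196464  1.0774384
 -1.24168321]
tcp -15.919095138101516 -0.6174466597603843 113.49789615947125
yellow u range [-0.04411381 13.41428806 19.90623215]
red 70 -9.426033303257489 0.4127307934979874 104.51159961803071
(569.3326416015625, -31.146072387695312) (59.32257080078125, 56.20146179199219) 25.565284729003906
slope [-1.18571884e-02 -5.33199816e-03  1.06923674e+02]
```

Request:
{"fn": "arm_command", "kwargs": {
  "motion": [
    [[0,0,0.005,0],[0,0,0.002,0],[0,0,0.002,0],[0,0,0.001,0],[0,0,0,0]]
  ]
}}

```text
clock: 14.1
eef_pos: [554.4, -38.5, 102.3]
tool_rot: [0.846, -0.533, 0.0, -0.0]
force: [0.5, -0.8, 4.0]
finger_gap: 0.4
```

Request:
{"fn": "arm_command", "kwargs": {
  "motion": [
    [[0,0,0.001,0],[0,0,0.001,0],[0,0,0,0],[0,0,0,0]]
  ]
}}

```text
clock: 14.5
eef_pos: [554.5, -38.5, 101.9]
tool_rot: [0.846, -0.533, 0.001, -0.0]
force: [-5.7, -0.4, 19.2]
finger_gap: 0.0
```

19 N at 102 mm means the button is fully in. I'll retreat and open the gripper for the regrasp.

Request:
{"fn": "arm_command", "kwargs": {
  "motion": [
    [[0,0,-0.01,0],[0,0,-0.03,0],[0,0,-0.045,0],[0,0,-0.02,0],[0,-0.016,0,0],[0,0,0,0],[0,0,0,0]]
  ],
  "fingers": 0
}}

```text
clock: 15.2
eef_pos: [567.8, -31.4, 204.2]
tool_rot: [0.846, -0.533, -0.001, 0.0]
force: [-1.0, -0.1, -0.1]
finger_gap: 0.2
```

Request:
{"fn": "arm_command", "kwargs": {
  "motion": [
    [[0,0,0,0],[0,0,0,0],[0,0,0,0]]
  ],
  "fingers": 0.085
}}

```text
clock: 15.5
eef_pos: [568.1, -31.8, 204.7]
tool_rot: [0.846, -0.533, -0.0, 0.0]
force: [-0.0, -0.3, 0.5]
finger_gap: 42.9
```

```bash
python3 look.py wrist 18; python3 m.py 18; python3 look.py side 18; python3 tilt.py 18
```

```text
15.5 [568.06271564 -31.77926575 204.72582562] -64.42250172871191 [-0.01186806 -0.28178396  0.51784722] 42.889429705395926 [ 0.37411013  0.21961991 -0.45626243  1.68273724  0.1008235   1.26326663
 -1.22767418]
tcp -1.01776741268328 -0.28092155211707415 204.84432603855032
yellow u range [-0.2479131  12.79135543 19.61342146]
red 198 -15.788592413093822 -0.05624416914939684 106.22474282028398
(568.949951171875, -31.506824493408203) (59.38374328613281, 56.05851364135742) 25.60685157775879
slope [-8.28153161e-03 -4.19418913e-03  1.04911006e+02]
15.55 [568.20656729 -31.69650912 204.84432604] -64.41480442452232 [ 0.01379379 -0.25766287 -0.65039918] 51.166428278190956 [ 0.37404004  0.21962513 -0.4563673   1.68249236  0.10087088  1.26323279
 -1.22770321]
orange 120 min [529. -66.   7.] max [581.   6.  35.] mean [553.3 -11.2  21.7]
white 53 min [535. -51.  39.] max [582.   4. 106.] mean [559.1  -7.7  74. ]
plane 144 normal [-0.431  0.902 -0.003] centre [555.7  -6.3  34.6] elev deg -0.1 az 115.5
plane 16 normal [-0.9   -0.395  0.183] centre [541.7 -40.7  38.1] elev deg 10.5 az -156.3
```

View pics/wrist18.png

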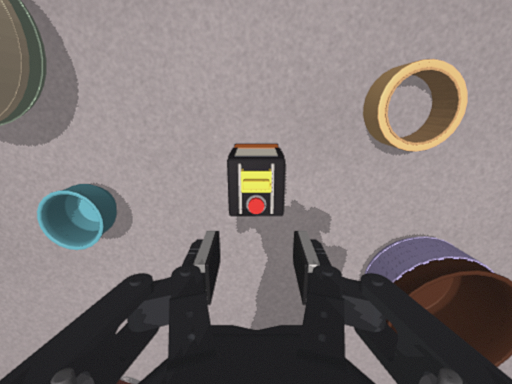

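Lock open, button back out at 106 mm, and the gripper is centred. Descending to grip.

Request:
{"fn": "arm_command", "kwargs": {
  "motion": [
    [[0,0,0.0,0],[0,0,0.0,0],[0,0,0.04,0],[0,0,0.045,0],[0,0,0.035,0],[0,0,0.015,0],[0,0,0.004,0],[0,0,0,0]]
  ]
}}

```text
clock: 16.4
eef_pos: [569.1, -31.4, 66.9]
tool_rot: [0.846, -0.533, 0.0, -0.0]
force: [0.5, 0.1, 0.5]
finger_gap: 84.9
```

Request:
{"fn": "arm_command", "kwargs": {
  "motion": [
    [[0,0,0,0],[0,0,0,0],[0,0,0,0],[0,0,0,0],[0,0,0,0],[0,0,0,0]]
  ],
  "fingers": 0.05,
  "squeeze": 50
}}

```text
clock: 17.0
eef_pos: [569.6, -31.4, 67.9]
tool_rot: [0.846, -0.533, 0.001, -0.001]
force: [-1.6, 0.3, 6.3]
finger_gap: 55.3
```

Request:
{"fn": "arm_command", "kwargs": {
  "motion": [
    [[0,0,-0.005,0],[0,0,-0.01,0],[0,0,-0.02,0],[0,0,-0.02,0],[0,0,-0.01,0],[0,0,0,0]]
  ]
}}

```text
clock: 17.6
eef_pos: [569.4, -31.6, 132.8]
tool_rot: [0.846, -0.533, 0.001, -0.001]
force: [0.7, -0.2, -4.8]
finger_gap: 55.1
```

```bash
python3 look.py wrist 19; python3 look.py side 19; python3 tilt.py 19
```

```text
17.6 [569.38645687 -31.55451453 132.79486853] -64.40822830797092 [ 0.72305927 -0.16765012 -4.79956156] 55.08493310138099 [ 0.36488136  0.27963693 -0.4523444   1.76721362  0.13487927  1.12242213
 -1.25463785]
17.65 [568.66007722 -31.60886439 131.43582741] -64.40723090714367 [-0.2407333  -0.19006778 -5.05344524] 55.27972589014693 [ 0.36480284  0.2808675  -0.45213977  1.76872535  0.1351505   1.12164472
 -1.25480438]
orange 138 min [528. -66.  71.] max [579.   4. 100.] mean [551.6 -11.7  85.6]
white 60 min [517. -19.   7.] max [654.  48. 151.] mean [561.8  -3.7 120.9]
plane 167 normal [-0.419  0.908 -0.005] centre [556.3  -6.4  98.3] elev deg -0.3 az 114.8
plane 17 normal [-0.894 -0.442  0.074] centre [538.2 -42.1  82.5] elev deg 4.2 az -153.7
```

View pics/wrist19.png

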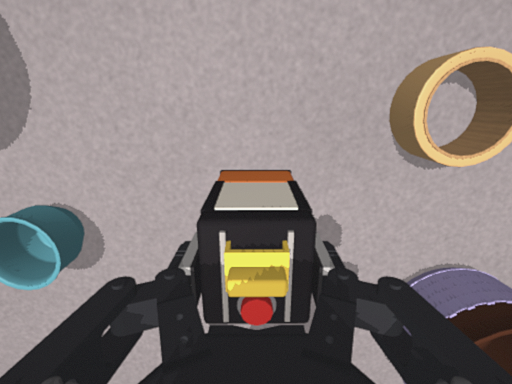

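View pics/side19.png

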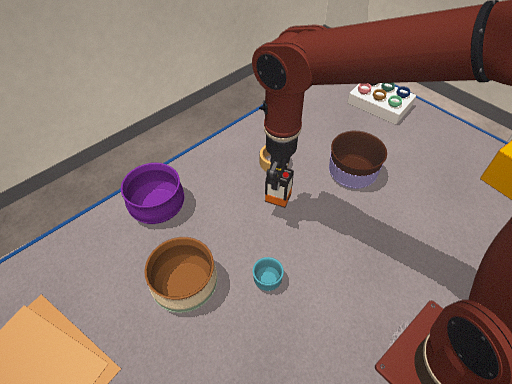

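The lamp is held upright with the foot at about z=65 (wrist view shows the lock open and the red button visible). I'll lift higher, then travel to the green pot.

Request:
{"fn": "arm_command", "kwargs": {
  "motion": [
    [[0,0,-0.01,0],[0,0,-0.025,0],[0,0,-0.025,0],[-0.005,-0.002,-0.012,0],[-0.01,-0.004,-0.005,0],[-0.018,-0.008,0,0],[-0.025,-0.011,0,0],[-0.025,-0.011,0,0]]
  ],
  "squeeze": 80
}}

```text
clock: 18.5
eef_pos: [564.1, 60.6, 206.8]
tool_rot: [0.846, -0.533, -0.001, 0.0]
force: [0.8, -0.7, -5.6]
finger_gap: 54.4
```

Request:
{"fn": "arm_command", "kwargs": {
  "motion": [
    [[-0.025,-0.011,0,0],[-0.025,-0.011,0,0],[-0.025,-0.011,0,0],[-0.025,-0.011,0,0],[-0.025,-0.011,0,0],[-0.025,-0.011,0,0],[-0.025,-0.011,0,0],[-0.02,-0.009,0,0]]
  ]
}}

```text
clock: 19.3
eef_pos: [556.7, 274.6, 206.7]
tool_rot: [0.847, -0.532, -0.001, 0.001]
force: [0.3, 0.3, -6.4]
finger_gap: 54.7
```

Request:
{"fn": "arm_command", "kwargs": {
  "motion": [
    [[-0.014,-0.006,0,0],[-0.008,-0.004,0,0],[-0.004,-0.002,0,0],[0,0,0,0],[0,0,0,0]]
  ]
}}

```text
clock: 19.8
eef_pos: [558.4, 299.4, 207.9]
tool_rot: [0.846, -0.533, 0.0, 0.0]
force: [-0.4, -1.0, -5.0]
finger_gap: 55.1
```

```bash
python3 look.py wrist 20; python3 look.py side 20;python3 look.py top 20; python3 -c "
from h import *;from workcell import *
s=read_state();print(rel(s,[557.8,306.3,205]))"
```

```text
19.8 [558.37424292 299.39088282 207.91430726] -64.47502290521946 [-0.41699293 -1.04054617 -5.04358003] 55.07362317416748 [-0.08909972  0.37823512 -0.61347612  1.5123193   0.22172595  1.32156612
 -1.84946373]
19.85 [558.42388238 299.25790541 208.01338108] -64.49309912893345 [-0.69795872  0.78597852 -5.22881904] 54.60377694827808 [-0.08888845  0.37804825 -0.6134443   1.51233325  0.22166983  1.32160985
 -1.8495274 ]
19.9 [558.44355455 299.34984346 208.08532032] -64.49174935825975 [ 0.48070597  0.39828071 -4.69727254] 54.987603265658294 [-0.08884962  0.37801022 -0.61358325  1.51225772  0.22164851  1.32153737
 -1.84957276]
[-6.38553721 -2.42530383  3.10975169]
```

View pics/side20.png

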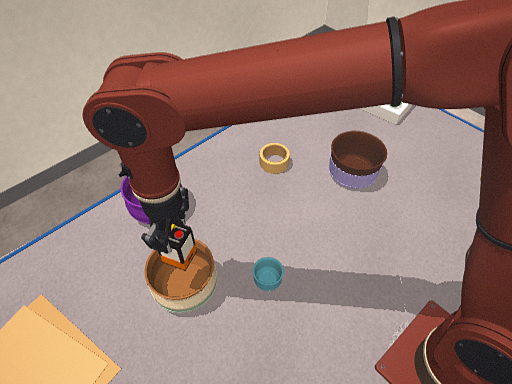

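View pics/wrist20.png

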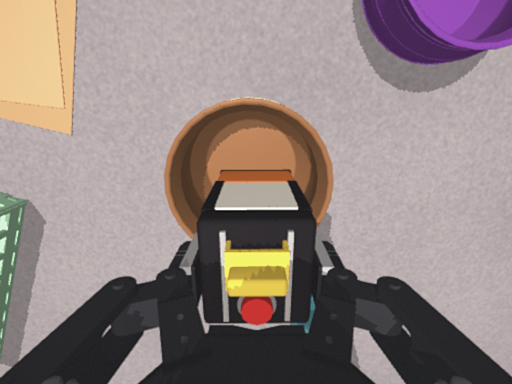

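Side view shows the lamp hanging over the tan-rimmed pot (178,245), and the wrist view agrees. I'll centre it and descend.

Request:
{"fn": "arm_command", "kwargs": {
  "motion": [
    [[-0.006,-0.002,0.01,0],[0,0,0.02,0],[0,0,0.025,0],[0,0,0.025,0],[0,0,0.02,0],[0,0,0.015,0],[0,0,0.006,0],[0,0,0,0]]
  ]
}}

```text
clock: 20.75
eef_pos: [556.8, 306.8, 86.3]
tool_rot: [0.846, -0.533, -0.0, 0.0]
force: [0.2, -0.3, -4.5]
finger_gap: 54.6
```

```bash
python3 look.py wrist 21; python3 look.py side 21; python3 - <<'E'
from h import *
from workcell import *
print(read_state()["eef_pos"])
for n in("side","wrist"):
    d=dict(np.load(f"{n}21.npz")); q=cloud(d).reshape(-1,3)
    m=(abs(q[:,2]-105)<4)&(abs(np.hypot(q[:,0]-558,q[:,1]-306)-76)<12); t=q[m]
    A=np.c_[2*t[:,:2],np.ones(len(t))]; c=np.linalg.lstsq(A,(t[:,:2]**2).sum(1),rcond=None)[0]; print(n,len(t),c[:2],np.sqrt(c[2]+c[0]**2+c[1]**2))
E
```

```text
20.75 [556.81663807 306.78039311  86.30364147] -64.39726222555593 [ 0.24336709 -0.28599936 -4.47708418] 54.63734153402473 [-0.12051119  0.4838337  -0.58778625  1.63666164  0.29144291  1.11119678
 -1.90998324]
20.8 [557.33125119 307.05800443  87.32678413] -64.3994902237811 [-0.05903173 -0.11089115 -3.94257147] 54.62263602277439 [-0.12034886  0.48289322 -0.58806798  1.63565553  0.29130179  1.11161071
 -1.90978773]
[557.66536149 307.24105345  87.95193421]
side 444 [555.95336615 307.49838728] 77.67570489334732
wrist 8302 [558.8015588  307.47979195] 77.21788142023487
```

View pics/side21.png

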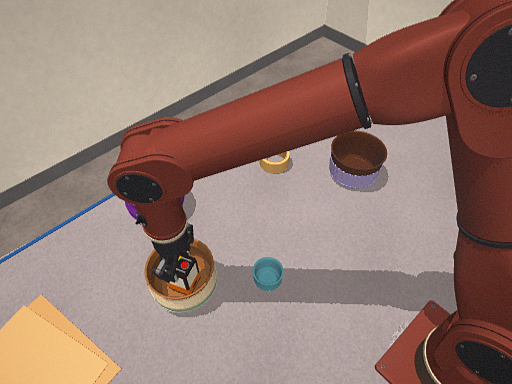

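Centred within 1–2 mm, with about 12 mm to go. Lowering slowly.

Request:
{"fn": "arm_command", "kwargs": {
  "motion": [
    [[0,0,0.003,0],[0,0,0.003,0],[0,0,0.002,0],[0,0,0.001,0],[0,0,0,0],[0,0,0,0]]
  ]
}}

```text
clock: 21.45
eef_pos: [557.2, 306.8, 78.1]
tool_rot: [0.846, -0.533, -0.0, -0.0]
force: [0.2, 0.4, -4.5]
finger_gap: 54.7
```

Request:
{"fn": "arm_command", "kwargs": {
  "motion": [
    [[0,0,0.001,0],[0,0,0.001,0],[0,0,0,0],[0,0,0,0]]
  ]
}}

```text
clock: 21.85
eef_pos: [557.3, 306.9, 76.3]
tool_rot: [0.846, -0.533, 0.0, -0.0]
force: [-1.0, 0.9, -2.7]
finger_gap: 54.5
```

Weight is starting to transfer, so one more millimetre.

Request:
{"fn": "arm_command", "kwargs": {
  "motion": [
    [[0,0,0.001,0],[0,0,0.0005,0],[0,0,0,0]]
  ]
}}

```text
clock: 22.15
eef_pos: [557.5, 307.2, 76.2]
tool_rot: [0.846, -0.533, 0.0, -0.0]
force: [-4.0, -2.2, 9.2]
finger_gap: 54.7
```

Request:
{"fn": "arm_command", "kwargs": {
  "motion": [
    [[0,0,0,0],[0,0,0,0],[0,0,0,0],[0,0,0,0]]
  ],
  "fingers": 0.068,
  "squeeze": 20
}}

```text
clock: 22.55
eef_pos: [557.3, 306.8, 74.5]
tool_rot: [0.846, -0.533, -0.0, -0.0]
force: [-0.2, -0.3, -0.0]
finger_gap: 68.2
```

```bash
python3 look.py wrist 22
```

```text
22.55 [557.25954361 306.82677258  74.51176987] -64.4053456570887 [-0.19859935 -0.2960456  -0.01680328] 68.18014874102688 [-0.12378087  0.49589282 -0.58348333  1.64633739  0.30007603  1.09005524
 -1.91602182]
```

View pics/wrist22.png

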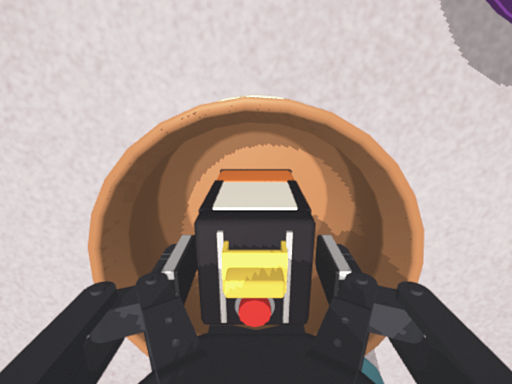

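Released, with clearance on both sides of the cap (columns 196–315) and the button out. Lifting straight out.

Request:
{"fn": "arm_command", "kwargs": {
  "motion": [
    [[0,0,-0.01,0],[0,0,-0.02,0],[0,0,-0.035,0],[0,0,-0.045,0],[0,0,-0.045,0],[0.02,0.03,-0.01,0],[0.02,0.03,0,0],[0,0,0,0]]
  ]
}}

```text
clock: 23.4
eef_pos: [519.7, 241.2, 241.1]
tool_rot: [0.845, -0.534, 0.001, 0.001]
force: [-0.3, -0.9, -0.7]
finger_gap: 68.1
```

```bash
python3 look.py wrist 23; python3 look.py side 23; python3 look.py top 23; python3 - <<'E'
from h import *
for n in("side","wrist","top"):
    d=dict(np.load(f"{n}23.npz")); q=cloud(d).reshape(-1,3); hs=hsv(d).reshape(-1,3)
    m=(abs(q[:,2]-105)<4)&(abs(np.hypot(q[:,0]-558,q[:,1]-306)-76)<14)
    t=q[m]
    if len(t)>30:
        A=np.c_[2*t[:,:2],np.ones(len(t))]; c=np.linalg.lstsq(A,(t[:,:2]**2).sum(1),rcond=None)[0]; print(n,"rim",len(t),c[:2],"slope",np.linalg.lstsq(np.c_[t[:,:2],np.ones(len(t))],t[:,2],rcond=None)[0][:2])
    k=(abs(q[:,2]-108)<4)&(np.hypot(q[:,0]-558,q[:,1]-306)<50); t=q[k]
    if len(t)>30:
        c,wh,an=cv2.minAreaRect(t[:,:2].astype(np.float32)); print(n,"cap",len(t),np.median(t[:,2]),c,wh,an,"slope",np.linalg.lstsq(np.c_[t[:,:2],np.ones(len(t))],t[:,2],rcond=None)[0][:2])
        u=np.array([.9,.436]); y=(hs[:,0]>20)&(hs[:,0]<38)&(hs[:,1]>110)&(q[:,2]>115)&(q[:,2]<140)&(np.hypot(q[:,0]-558,q[:,1]-306)<50)
        if y.sum(): print("yellow",y.sum(),np.percentile((q[y][:,:2]-c)@u,[1,99]),"zmax",q[y][:,2].max())
        r=((hs[:,0]<8)|(hs[:,0]>172))&(hs[:,1]>150)&(q[:,2]>108)&(q[:,2]<125)&(np.hypot(q[:,0]-558,q[:,1]-306)<50)
        if r.sum(): print("red z",np.median(q[r][:,2]),((q[r][:,:2]-c)@u).mean())
d=dict(np.load("side23.npz")); q=cloud(d).reshape(-1,3)
for nm,x,y,h,r in(("lilac",513,-314,105,83),("mini",424.5,143,58,38.5),("tape",713,-161.5,45,48)):
    m=(abs(q[:,2]-h)<6)&(np.hypot(q[:,0]-x,q[:,1]-y)<r+25); print(nm,cv2.minEnclosingCircle(q[m][:,:2].astype(np.float32)))
cv2.imwrite("pics/c23.png",np.hstack([cv2.resize(cv2.imread(f"pics/{n}23.png"),None,fx=.78,fy=.78) for n in("wrist","side")]))
E
```

```text
23.4 [519.70709435 241.16103917 241.05468907] -64.59047253672196 [-0.26279994 -0.88139056 -0.68938166] 68.05038653695053 [ 0.021386    0.22702747 -0.62318788  1.61746975  0.13833079  1.34065618
 -1.74857376]
23.45 [520.30270893 242.91015156 240.88188035] -64.54749024934293 [1.33234942 0.00565445 0.23413475] 68.19820496632879 [ 0.01966104  0.22953741 -0.6240954   1.61528187  0.13903912  1.3400343
 -1.75030462]
23.5 [520.51132983 244.27148752 240.61430221] -64.4700319623782 [-0.21459867  0.37288232  0.05474381] 68.36461359390998 [ 0.01831674  0.23142931 -0.62480035  1.6139159   0.13925427  1.3396778
 -1.75085029]
side rim 551 [555.90430404 307.62538587] slope [-0.01042749  0.00263011]
side cap 376 109.61086773760866 (555.3387451171875, 307.3250427246094) (61.9044189453125, 56.42061996459961) 25.968242645263672 slope [ 0.01274107 -0.00390793]
yellow 107 [ 0.06752016 21.10579261] zmax 135.09803204052832
red z 115.30213858913459 -16.058781987009326
wrist rim 3679 [558.12788233 306.70819059] slope [ 0.00036542 -0.00102591]
wrist cap 2500 108.27876051788809 (556.6668090820312, 307.06182861328125) (58.832061767578125, 56.23017883300781) 25.455989837646484 slope [-0.00269224  0.00059089]
yellow 653 [ 0.85803028 20.09702574] zmax 131.65664262799456
red z 114.29131557084243 -15.118488319325603
top rim 192 [557.71889562 303.9574211 ] slope [ 0.00306843 -0.00894691]
lilac ((512.2550659179688, -312.8299560546875), 83.57874298095703)
mini ((423.9898986816406, 144.26507568359375), 39.02101135253906)
tape ((713.1629028320312, -158.68861389160156), 50.341312408447266)
```

View pics/c23.png

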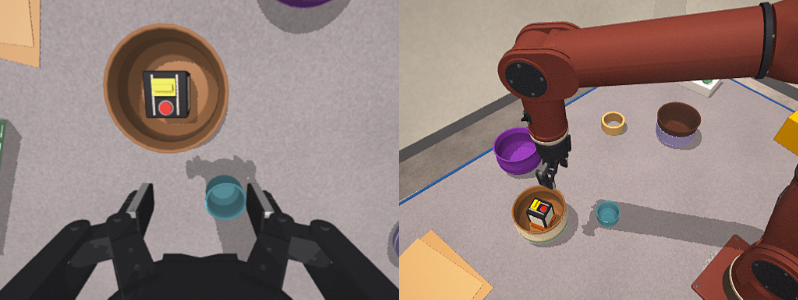

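The picture shows the lamp upright in the green pot (wrist half at (166,95)) with the lock open and the red button out. The gripper is clear and the bystanders haven't moved. Handing in.

```bash
python3 -c "
from workcell import *
s=read_state();print(s['clock'],s['force'],s['dq'].round(4));print(job_done())"
```

```text
23.55 [-0.16088875 -0.46796466 -0.43757298] [-0.0169  0.0219 -0.0055 -0.0109  0.0009 -0.002  -0.0024]
the job is handed in; nothing more can be done
None
```

The lamp now stands upright on the floor of the sage-green planter, with its lock open and button out. I handed the job in at 23.6 s of the 64 s allowed; no verdict was reported.

**What I did:** I gripped the lamp by its sides and swung it upright with short jolts. I stood it on the bench, let go, slid the lock fully aside and pressed the button until I read 19 N. Then I took the lamp again, lowered it into the planter until its weight came off the gripper, released it and backed away.

**Last checks:**
- **Lamp position:** it is within about 2 mm of the planter's centre. The cap top is at 108 mm, which fits the foot resting on the 8 mm floor.
- **Lamp tilt:** at most 0.013 rad by the side camera, and 0.003 rad by the wrist camera.
- **Lock and button:** the lock plate spans 0 to 20 mm past the lamp's centre, so it is fully open. The button top is 6 mm above the cap, so it is out.
- **Planters and bystanders:** the green rim is level within about 0.01 rad. The lilac planter, teal pot and tape roll are within about 2 mm of where the same camera first saw them. I judged the lilac planter upright only by eye.

**Disagreements:**
- The lamp was still about 5° off upright when I let go of it on the bench; it settled flat.
- The side camera's plane fit of the lamp's back face kept reading 4 to 10° of tilt from only about 17 points. The cap slopes and heights showed it upright, so I relied on those.

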